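# Index the carving turntable to its next hole

### The arm

A 6-joint arm with a two-finger parallel gripper is mounted at the origin on the work surface. World frame = base frame: x ahead of the robot, y to its left, z up, the work surface at z = 0. Lengths are in mm, angles in degrees, forces in N, time in s.
With the tool pointing down it reaches from about 275 to 725 mm from the base axis. Payload 5.6 kg.
Tool frame: the origin (TCP) lies midway between the tips of the shut fingers; the grasp point (between the pads) lies 19 mm behind it (bot.grasp_offset is the distance from the TCP to the grasp point, in mm); z points along the fingers, y is the line along which they close (so a half turn about z gives the same grasp; the last joint's range is limited). The gripper opens to 85 mm and grips with 20 to 120 N. Pads are 22 mm wide; open, the fingers measure 114 mm over their backs; the gripper's body (76 mm by 85 mm) begins 54 mm behind the grasp point. The pads swing forward as they close: fully open they stand 13 mm farther back than shut.
Start: joints at [80.936, 14.616, 6.199, 0, -81.583, -16.306], TCP at [235.632, 496.961, 231.283] pointing down, gripper open.
Joint ranges: [-168.99, 168.99], [-69.2, 112.95], [-62.41, 85.93], [-164.36, 98.24], [-168.68, -3.75], [-174.98, 174.98]. Speed limits (degrees/s): [147.25, 147.25, 180, 180, 180, 180].

### API

Orientations are given as [roll, pitch, yaw] about the fixed x, y, z axes, in that order (R = Rz(yaw) Ry(pitch) Rx(roll)).
In Python, from plant import readout, grab_frame, bot, outline_of gives the robot as it stands.
- The arm moves only by the tool jog_arm, never from a script. Its argument "motion" is a list of rows, each a list of 7 numbers: the opening, from 0 (shut) to 1 (fully open), then the shift along the world's x, y, z in m, then the turn, a rotation vector about the world's x, y, z in rad. In form: [[claw, x, y, z, ax, ay, az], ...]. A call has exactly 8 rows; each row is the pose to reach, as a shift and turn from the pose commanded when the call began; what a row does not reach only later rows make up. A row lasts 1/10 s, in which the tool goes at most 50 mm and 8.59 degrees, less where a joint would pass 70% of its speed; a pose out of reach is approached as far as the arm can. A call with a gripper value outside its range is refused whole. The fingers move at their own pace and stop on an object; the grip force is fixed at half the most. Time passes only in rows, so rows that repeat a pose let the fingers close, or fill a call up. It gives the time, the measured TCP pose, the force, the opening and the grip force at its end, in the units of the state.
- readout.read_state(): the state, without advancing time (a new reading comes with each control period).
- grab_frame(name): name is "scene" or "top" or "wrist"; returns a dict with "pixels" (420x560x3 uint8, blue, green, red), "fx", "fy", "cx", "cy" (pixels), "camera_from_world" (4x4, takes a point from world to camera coordinates). Camera axes: x right, y up, looking along -z (the intrinsics and any distortion apply to the point x, -y, -z); pixel columns grow to the right and rows downward; lengths in mm; the calibration is good to about 2 mm. A picture is of the moment at which its call begins. There is no depth.
- bot.finish_job(): hands the job in; it is judged then, once.
Trained networks look in the newest picture that a camera, given by its name, has taken for a name from the list of things; names that differ only in an ending like _2 or _b are one class to them, and where a whole thing is asked for, a point or a joint stands for the part that bears it (a point fixed in the world has none). Each returns a list of dicts, best first, with "conf" (0 to 1); they miss things now and then, are a little off and sometimes report something else, mostly with a low value. They report only what shows in the picture. A call takes as long as a camera call.
- outline_of(label, camera): "region" (420x560 bool, what is visible of it) and "centre" ([column, row] in pixels, amid what is visible of it).
The state is a dict: "t": time; "q": joint angles; "dq": joint speeds; "joint_efforts": joint torques, N m; "eef_pos": TCP position; "tcp_rot": TCP orientation; "wrist_force": force on the tool from outside, world axes, zero at the start; "wrist_torque": the same for the moment, N m; "grip_width": finger opening in mm; "gripper_force": force on a finger pad.
Only numpy, scipy, OpenCV 4.12 (cv2) and the standard library are available. Lean on these libraries where they do the work, as an engineer would, in place of code of your own. Each camera call takes 0.05 s, during which the arm holds its last target. There are 200 camera calls.

### The job

The pink foam block on the carving turntable has to be turned for its next cut. Pull the sprung red index knob up, swing the turntable counter-clockwise (seen from above) to the very next hole, the one in the yellow sector, and let the pin spring fully home in it. Turn gently, never wrenching the pin against the side of a hole, leave the paint bottle, the paint jar and the foam offcut where they stand, and let go of the turntable.

Things in the scene. Friction and masses are not known exactly. Their poses are not given: they have to be found in the camera images.
- pivot (a point): Vertical axis of the carving turntable, at table height (z = 0). The index holes lie 118 mm from it, in a grey ring (radii 98 to 140 mm, top 24 mm above the table) that belongs to the fixed stand. No hole lies between the starting hole and the next one, only the smooth flat top of ring and sector.
- stand: Fixed stand with a dark foot plate 316 mm across and the index ring; origin on the pivot axis at the table. A yellow sector let into the ring has the next hole at its middle, 10 mm along the arc, 11 mm across, with a yellow lug at the rim beside it. Where it is clamped differs each time: a pin let down beside the hole rides on the top under its spring and snaps in when over the hole.
- foam_top (a point): Top centre of the pink foam block, 80 mm above the table, 12 mm off the pivot axis on the side away from the pin. The block (105 mm square) is clamped on the wooden turntable top (172 mm across, its top 40 mm above the table) and turns with it.
- knob_mid (a point): Middle of the red upright cylindrical pull knob, 26 mm in diameter, 38 mm tall, 118 mm from the pivot axis, on an arm 24 mm wide that turns with the turntable; 73 mm above the table with the pin home. The bushing below it (22 mm across) reaches 50 mm above the table. The knob slides straight up and down and also serves to swing the turntable.
- index_pin (a joint): How far the knob and its pin are pulled up, in m: 0 = fully home in a hole; about 0.012 = pin tip resting on top of the ring; above 0.013 = clear of it; 0.018 = upper stop. A spring pushes it down with 3.5 N when home and about 10 N at the stop.
- turntable (a joint): Angle of the turntable in rad, 0 at the start (pin home in its starting hole), growing counter-clockwise seen from above. The next hole lies somewhere between 0.77 and 1.05. Along the arc at the knob, 1 to 2 N turns it with the pin clear, 4 to 8 N (in small jerks) while the pin rides on the ring under its spring; it stays where it is left.
- pin_shaft: Steel pin with a round nose, 8 mm in diameter, under the knob; it moves with the knob. Origin on its axis, 1 mm below the knob's middle; its nose reaches 60 mm below that origin, which is 12 mm below the ring's top when home. It must not be pressed against a hole's side or the ring with more than 25 N.
- paint_bottle: Blue paint bottle with a white cap, 58 mm across, 150 mm tall, standing on the table; origin at the centre of its underside. Leave alone.
- paint_jar: Red paint jar with a white lid, 72 mm across, 90 mm tall, standing on the table; origin at the centre of its underside. Leave alone.
- foam_offcut: Pink and white stepped foam offcut, 100 by 50 by 60 mm, lying on the table; origin at the centre of its underside. Leave alone.

How it is judged:
By the outcome, as a careful person would: the job done as asked, in the order asked, and still so for the second after the job is handed in, with the robot touching nothing.
It also fails if it takes over 45 s, if anything falls off the work surface, if the arm or the gripper's body presses on something with over 40 N, if the wrist force passes 120 N, or if a joint passes its speed limit or range.

## Working session

There is one attempt and no reset: what is moved stays moved. The work goes in short steps, Python scripts to look and compute and a tool call to move; the robot and the scene stay as the last step left them, time stands still between calls to the robot, and variables do not carry over. Pictures are saved under pics/ and viewed, at most 10 in all, crops included, and the job is handed in when it is done.

Besides the shell and the picture viewer there is one more tool, called after "Emit:" by a JSON object that holds its "name" and its "arguments", one argument or row to a line. jog_arm: Moves the arm, as the interface text tells. Its arguments: {"type":"object","properties":{"motion":{"type":"array"}},"required":["motion"]}

```bash
mkdir -p pics; ls; cat > h.py <<'E'
import numpy as np, cv2
from plant import readout, grab_frame, bot, outline_of
def ray(f,px):
    T=np.array(f["camera_from_world"],float);R,t=T[:3,:3],T[:3,3]
    d=np.array([(px[0]-f["cx"])/f["fx"],-(px[1]-f["cy"])/f["fy"],-1.])
    d=R.T@d; return -R.T@t,d/np.linalg.norm(d)
def at_z(f,px,z):
    o,d=ray(f,px); return o+d*(z-o[2])/d[2]
def tri(rs):
    A=sum(np.eye(3)-np.outer(d,d) for o,d in rs);b=sum((np.eye(3)-np.outer(d,d))@o for o,d in rs)
    return np.linalg.solve(A,b)
def proj(f,p):
    c=np.array(f["camera_from_world"],float)@np.append(p,1)
    return np.array([f["cx"]+f["fx"]*c[0]/-c[2],f["cy"]+f["fy"]*c[1]/c[2]])
E
python3 - <<'E'
from h import *
np.set_printoptions(precision=1,suppress=True)
fs={}
for c in("scene","top","wrist"):
    f=grab_frame(c);fs[c]=f;cv2.imwrite(f"pics/{c}0.png",f["pixels"])
    print(c,{k:v for k,v in f.items() if k not in("pixels","camera_from_world")})
    for n in("knob_mid","foam_top","stand","paint_bottle","paint_jar","foam_offcut"):
        for o in outline_of(n,c)[:1]: print(c,n,round(o["conf"],2),np.array(o["centre"]),o["region"].sum(), at_z(f,o["centre"],{"knob_mid":73,"foam_top":60}.get(n,30)))
print(readout.read_state(), bot.grasp_offset)
cv2.imwrite("pics/both.png",cv2.resize(np.vstack([fs["top"]["pixels"],fs["scene"]["pixels"]]),(400,600)))
E
```

```text
pics
scene {'fx': 522.670541617726, 'fy': 522.670541617726, 'cx': 276.2409276045969, 'cy': 208.62897970730387}
scene knob_mid 0.67 [289.7 197.7] 181 [478.2 -12.1  73. ]
scene foam_top 0.71 [259.8 232.8] 3663 [596.2  40.8  60. ]
scene stand 0.69 [259.3 252.8] 10179 [615.   65.7  30. ]
scene paint_bottle 0.67 [412.2 276.3] 1763 [401.8 306.5  30. ]
scene paint_jar 0.75 [220.  148.2] 906 [ 462.8 -371.7   30. ]
scene foam_offcut 0.82 [349.4 326. ] 1975 [590.5 330.9  30. ]
top {'fx': 524.0284857083013, 'fy': 524.0284857083013, 'cx': 275.2842656421926, 'cy': 210.29225607704436}
top knob_mid 0.59 [284.8 225.4] 100 [467.  -17.1  73. ]
top foam_top 0.74 [436.3 217.3] 1147 [ 477.8 -342.6   60. ]
top stand 0.66 [264.5 169.7] 13849 [592.3  25.4  30. ]
top paint_bottle 0.57 [128.2 251.2] 855 [417.4 331.9  30. ]
top paint_jar 0.87 [439.9 217.4] 1109 [ 478.1 -359.2   30. ]
top foam_offcut 0.94 [131.1 173.4] 1198 [590.8 323.9  30. ]
wrist {'fx': 358.0536386616653, 'fy': 358.0536386616653, 'cx': 283.9692342863884, 'cy': 209.79917808143296}
{'t': 1.05, 'q': array([ 80.9,  14.6,   6.2,   0. , -81.6, -16.3]), 'dq': array([ 0.1, -0.1,  0. , -0. , -0. , -0. ]), 'joint_efforts': array([  0. , -38.6,  23.8,   5.4,  -0. ,  -0. ]), 'eef_pos': array([235.6, 497. , 231.3]), 'tcp_rot': array([-180. ,   -0. ,  -25.4]), 'wrist_force': array([ 0.3,  0.2, -0.6]), 'wrist_torque': array([-0. , -0.1,  0. ]), 'gripper_force': 0.0, 'grip_width': 85.08876834950712} 18.700000000000003
```

View pics/top0.png

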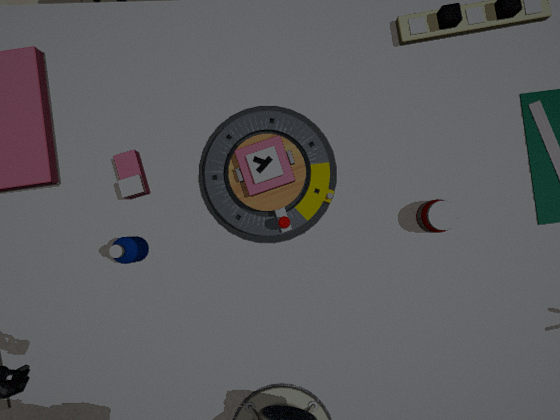

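View pics/scene0.png

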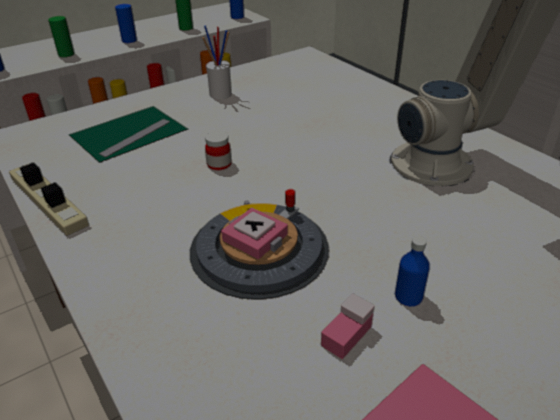

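The top view shows the turntable around (268,174), with the red knob at (284,223), the yellow sector's hole at (318,190) and the lug at (330,196). The bottle is at (125,250), the offcut at (130,175) and the jar at (432,216), all clear of the swing. The scene view agrees.

```bash
cat >> h.py <<'E'
def red_c(img,near,r=25):
    b,g,rr=[img[...,i].astype(int) for i in range(3)]
    m=((rr>90)&(g<rr*0.35)&(b<rr*0.4)).astype(np.uint8)
    n,l,s,c=cv2.connectedComponentsWithStats(m)
    k=[(s[i,4],i) for i in range(1,n) if np.hypot(*(c[i]-near))<r]
    i=max(k)[1]; return c[i],s[i]
E
python3 - <<'E'
from h import *
np.set_printoptions(precision=1,suppress=True)
T=grab_frame("top");S=grab_frame("scene")
ct,st=red_c(T["pixels"],(284,223));cs,ss=red_c(S["pixels"],(290,198))
print(ct,st,cs,ss)
K=tri([ray(T,ct),ray(S,cs)]);print("knob tri",K, "top@92",at_z(T,ct,92),"scene@73",at_z(S,cs,73))
# foot plate: fit circle on table-plane from outer edge; try ring by outlines
from scipy.optimize import least_squares
o=outline_of("stand","top")[0];m=o["region"].astype(np.uint8)
c=max(cv2.findContours(m,cv2.RETR_EXTERNAL,cv2.CHAIN_APPROX_NONE)[0],key=len)[:,0,:]
for z in(0,8,24):
    P=np.array([at_z(T,p,z)[:2] for p in cv2.convexHull(c)[:,0,:]])
    r=least_squares(lambda v:np.hypot(*(P-v[:2]).T)-v[2],[600,20,158],loss="soft_l1");print(z,r.x,np.sqrt(np.mean(r.fun**2)))
b,g,rr=[T["pixels"][...,i].astype(int) for i in range(3)]
ye=((rr>120)&(g>100)&(b<60));ys,xs=np.nonzero(ye);print("yellow",xs.mean(),ys.mean(),len(xs))
hp=np.array([318,190]);print("hole@24",at_z(T,hp,24))
piv=r.x[:2];
for P in(K[:2],at_z(T,hp,24)[:2]): d=P-piv;print(np.hypot(*d),np.arctan2(d[1],d[0]))
E
```

```text
[284.3 221.7] [280 217  10  10  78] [289.8 192.2] [286 190   9   6  40]
knob tri [474.8 -16.3  84.9] top@92 [474.6 -16.2  92. ] scene@73 [465.  -30.1  73. ]
0 [586.3  20.5 156.9] 0.7440531825128687
8 [585.4  20.2 155.8] 0.7390482283686717
24 [583.6  19.7 153.7] 0.7290387432737734
yellow nan nan 0
hole@24 [544.9 -92.8  24. ]
114.6384463514904 -2.8219795665670024
118.962954761043 -1.9021447474038522<stdin>:15: RuntimeWarning: Mean of empty slice.
  ret = ret.dtype.type(ret / rcount)
```

Emit:
{"name": "jog_arm", "arguments": {
  "motion": [
    [1,0.015,-0.032,0,0,0,-0.148],
    [1,0.03,-0.064,0,0,0,-0.297],
    [1,0.045,-0.096,0,0,0,-0.445],
    [1,0.06,-0.128,0,0,0,-0.594],
    [1,0.075,-0.16,0,0,0,-0.742],
    [1,0.09,-0.192,0,0,0,-0.891],
    [1,0.105,-0.224,0,0,0,-1.04],
    [1,0.12,-0.256,0,0,0,-1.188]
  ]
}}

```text
t: 2.0
eef_pos: [356.0, 239.6, 231.5]
tcp_rot: [-180.0, 0.0, -93.8]
wrist_force: [0.9, 0.6, -0.4]
grip_width: 85.3
gripper_force: 0.0
```

Emit:
{"name": "jog_arm", "arguments": {
  "motion": [
    [1,0.015,-0.032,0,0,0,-0.148],
    [1,0.03,-0.064,0,0,0,-0.297],
    [1,0.045,-0.096,0,0,0,-0.445],
    [1,0.06,-0.128,0,0,0,-0.594],
    [1,0.075,-0.16,0,0,0,-0.742],
    [1,0.09,-0.192,0,0,0,-0.891],
    [1,0.105,-0.224,0,0,0,-1.04],
    [1,0.119,-0.257,0,0,0,-1.19]
  ]
}}

```text
t: 2.8
eef_pos: [475.1, -17.4, 231.4]
tcp_rot: [180.0, 0.0, -162.0]
wrist_force: [1.1, -0.3, 0.1]
grip_width: 85.2
gripper_force: 0.0
```

```bash
python3 - <<'E'
from h import *
np.set_printoptions(precision=1,suppress=True)
f=grab_frame("wrist");cv2.imwrite("pics/w1.png",f["pixels"])
s=readout.read_state();print(s["t"],s["q"],s["eef_pos"],s["tcp_rot"])
T=np.array(f["camera_from_world"]);print(-T[:3,:3].T@T[:3,3],T)
for n,p in(("knob",(475,-16,92)),("hole",(545,-93,24)),("piv",(586,20,40))): print(n,proj(f,p))
E
```

```text
2.85 [ 16.5   6.3  -4.2   0.1 -79.6 -89. ] [476.3 -21.1 231.1] [-179.9   -0.  -162.5]
[401.5 -42.  374.1] [[  -0.3    1.    -0.   164.9]
 [  -0.9   -0.3   -0.3  463.1]
 [  -0.3   -0.1    1.  -247.5]
 [   0.     0.     0.     1. ]]
knob [286.8 198.3]
hole [194.5 220.5]
piv [286. 292.]
```

View pics/w1.png

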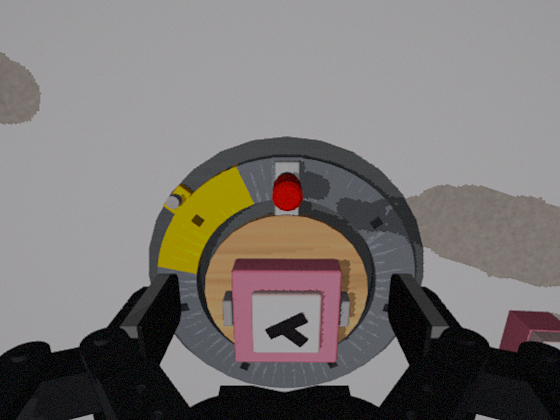

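The wrist view shows the red knob centred near (287,192), with its top at about (287,198). The yellow sector's hole is at (197,220) and the lug at (177,198). The predictions from the first measurement match within 3 px.

```bash
cat > m.py <<'E'
from h import *
np.set_printoptions(precision=1,suppress=True)
def hole(f,near,r=12):
    img=f["pixels"].astype(int);b,g,rr=img[...,0],img[...,1],img[...,2]
    m=((rr<90)).astype(np.uint8)
    n,l,s,c=cv2.connectedComponentsWithStats(m)
    k=[(np.hypot(*(c[i]-near)),i) for i in range(1,n) if 15<s[i,4]<900]
    d,i=min(k);return c[i],s[i],d
E
python3 - <<'E'
from m import *
f=grab_frame("wrist");f=grab_frame("wrist")
s=readout.read_state();print(s["t"],s["eef_pos"],s["tcp_rot"],s["dq"])
h,st,d=hole(f,proj(f,(545,-93,24)));H=at_z(f,h,24);print("hole",h,st,d,H)
k,ks=red_c(f["pixels"],proj(f,(475,-16,80)));print("knob",k,ks,"at z80",at_z(f,k,80))
T=grab_frame("top");hp,st,d=hole(T,np.array((318,190)));Ht=at_z(T,hp,24);print("top hole",hp,st,d,Ht,"tri",tri([ray(f,h),ray(T,hp)]))
ct,_=red_c(T["pixels"],(284,223)); print("knob tri",tri([ray(T,ct),ray(f,k)]),ct)
# pivot from wood disc / fixed radius
for z,lab in((0,"stand"),):
    o=outline_of(lab,"wrist")
    if o:
        c=cv2.convexHull(np.argwhere(o[0]["region"])[:,::-1].astype(np.int32))[:,0,:]
        P=np.array([at_z(f,p,8)[:2] for p in c if p[1]<260])
        from scipy.optimize import least_squares
        r=least_squares(lambda v:np.hypot(*(P-v[:2]).T)-v[2],[586,20,157],loss="soft_l1");print(r.x,abs(r.fun).mean(),len(P))
E
```

```text
2.95 [474.9 -17.6 230.9] [-180.    -0.  -161.8] [ 2.7 -1.1 -0.8 -0.6  0.   1.2]
hole [199.2 220.8] [194 215  12  12  78] 2.892325601036393 [543.6 -90.3  24. ]
knob [289.3 196.1] [275 182  30  30 717] at z80 [475.7 -15.4  80. ]
top hole [289.1 157.4] [286 150   9  15  39] 43.55851068078967 [619.5 -30.   24. ] tri [ 621.3  -70.8 -120.5]Traceback (most recent call last):
  File "<stdin>", line 7, in <module>
  File "h.py", line 20, in red_c
    i=max(k)[1]; return c[i],s[i]
      ~~~^^^
ValueError: max() iterable argument is empty
```

Emit:
{"name": "jog_arm", "arguments": {
  "motion": [
    [1,0,0,-0.02,0,0,0],
    [1,0,0,-0.05,0,0,0],
    [1,0,0,-0.08,0,0,0],
    [1,0,0,-0.105,0,0,0],
    [1,0,0,-0.13,0,0,0],
    [1,0,0,-0.15,0,0,0],
    [1,0,0,-0.165,0,0,0],
    [1,0,0,-0.173,0,0,0]
  ]
}}

```text
t: 3.8
eef_pos: [473.7, -15.2, 57.2]
tcp_rot: [180.0, -0.1, -161.5]
wrist_force: [0.9, -0.6, 0.4]
grip_width: 85.8
gripper_force: 0.0
```

```bash
python3 - <<'E'
from m import *
f=grab_frame("wrist");f=grab_frame("wrist");cv2.imwrite("pics/w2.png",f["pixels"])
s=readout.read_state();print(s["t"],s["eef_pos"],s["tcp_rot"],s["wrist_force"])
k,ks=red_c(f["pixels"],proj(f,(475,-16,80)),60);print("knob",k,ks,at_z(f,k,80), proj(f,(474.6,-16,80)))
h,st,d=hole(f,proj(f,(544,-91,24)));print("hole",h,st,d,at_z(f,h,24))
E
```

```text
3.9 [473.9 -15.5  57.7] [ 180.    -0.1 -161.5] [ 0.1 -0.3  0.3]
knob [284.  324.7] [ 249  286   71   70 3364] [479.5 -14.   80. ] [283.2 312.8]
hole [ 83.3 281.5] [ 67 272  28  26 326] 53.41983502464987 [ 525.5 -114.4   24. ]
```

View pics/w2.png

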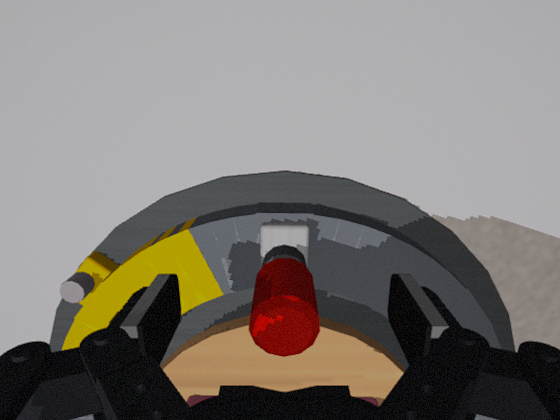

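The wrist view shows the knob's red cylinder at columns 249–320, rows 286–356. It is centred between the open fingers, whose inner faces are at about 165 and 405, so I close on it.

Emit:
{"name": "jog_arm", "arguments": {
  "motion": [
    [0.45,0,0,0,0,0,0],
    [0.4,0,0,0,0,0,0],
    [0.36,0,0,0,0,0,0],
    [0.32,0,0,0,0,0,0],
    [0.28,0,0,0,0,0,0],
    [0.25,0,0,0,0,0,0],
    [0.25,0,0,0,0,0,0],
    [0.25,0,0,0,0,0,0]
  ]
}}

```text
t: 4.7
eef_pos: [474.9, -16.0, 58.9]
tcp_rot: [-180.0, 0.0, -161.6]
wrist_force: [-1.4, 1.6, 5.1]
grip_width: 24.3
gripper_force: 58.5
```

Emit:
{"name": "jog_arm", "arguments": {
  "motion": [
    [0.2,0,0,0.002,0,0,0],
    [0.2,0,0,0.004,0,0,0],
    [0.2,0,0,0.006,0,0,0],
    [0.2,0,0,0.008,0,0,0],
    [0.2,0,0,0.01,0,0,0],
    [0.2,0,0,0.012,0,0,0],
    [0.2,0,0,0.014,0,0,0],
    [0.2,0,0,0.0155,0,0,0]
  ]
}}

```text
t: 5.5
eef_pos: [474.8, -15.9, 73.7]
tcp_rot: [180.0, 0.0, -161.6]
wrist_force: [5.8, 1.2, -9.1]
grip_width: 24.5
gripper_force: 59.3
```

```bash
python3 - <<'E'
from m import *
f=grab_frame("scene")
s=readout.read_state();print(s["t"],s["eef_pos"],s["tcp_rot"],s["wrist_force"],s["grip_width"],s["gripper_force"])
f=grab_frame("wrist");
h,st,d=hole(f,proj(f,(544,-91,24)),60);print("hole",h,st,d,at_z(f,h,24))
k,ks=red_c(f["pixels"],proj(f,(475,-16,95)),60);print("knob",k,ks,proj(f,(474.6,-16,107)))
E
```

```text
5.55 [474.8 -15.9  73.9] [ 180.     0.  -161.6] [  5.3   0.3 -10.2] 24.41587804046338 59.26938056945801
hole [134.7 303.1] [125 294  20  19 203] 1.5637640713694014 [544.1 -90.1  24. ]
knob [284.1 318.4] [ 251  289   67   61 3247] [285.7 325.7]
```

```bash
cat > arc.py <<'E'
import numpy as np
def arc(a0,angs,P=(587.3,19.7),r0=(-112.7,-35.7)):
    R=lambda a:np.array([[np.cos(a),-np.sin(a)],[np.sin(a),np.cos(a)]])
    r=np.array(r0)
    for a in angs:
        d=(R(a)-R(a0))@r/1000; print(f"[0.2, {d[0]:.4f}, {d[1]:.4f}, 0, 0, 0, {a-a0:.3f}]",end=", ")
    print()
E
python3 -c "
from arc import *
arc(0,[.01,.03,.055,.08,.11,.14,.17,.2])
for a in (.2,.4,.6): arc(a,[a+.025*i for i in range(1,9)])
"
```

```text
[0.2, 0.0004, -0.0011, 0, 0, 0, 0.010], [0.2, 0.0011, -0.0034, 0, 0, 0, 0.030], [0.2, 0.0021, -0.0061, 0, 0, 0, 0.055], [0.2, 0.0032, -0.0089, 0, 0, 0, 0.080], [0.2, 0.0046, -0.0122, 0, 0, 0, 0.110], [0.2, 0.0061, -0.0154, 0, 0, 0, 0.140], [0.2, 0.0077, -0.0186, 0, 0, 0, 0.170], [0.2, 0.0093, -0.0217, 0, 0, 0, 0.200], 
[0.2, 0.0015, -0.0026, 0, 0, 0, 0.025], [0.2, 0.0030, -0.0051, 0, 0, 0, 0.050], [0.2, 0.0046, -0.0076, 0, 0, 0, 0.075], [0.2, 0.0062, -0.0100, 0, 0, 0, 0.100], [0.2, 0.0080, -0.0124, 0, 0, 0, 0.125], [0.2, 0.0097, -0.0148, 0, 0, 0, 0.150], [0.2, 0.0116, -0.0171, 0, 0, 0, 0.175], [0.2, 0.0135, -0.0194, 0, 0, 0, 0.200], 
[0.2, 0.0019, -0.0022, 0, 0, 0, 0.025], [0.2, 0.0039, -0.0044, 0, 0, 0, 0.050], [0.2, 0.0060, -0.0065, 0, 0, 0, 0.075], [0.2, 0.0081, -0.0086, 0, 0, 0, 0.100], [0.2, 0.0103, -0.0106, 0, 0, 0, 0.125], [0.2, 0.0125, -0.0126, 0, 0, 0, 0.150], [0.2, 0.0147, -0.0145, 0, 0, 0, 0.175], [0.2, 0.0170, -0.0163, 0, 0, 0, 0.200], 
[0.2, 0.0024, -0.0018, 0, 0, 0, 0.025], [0.2, 0.0047, -0.0035, 0, 0, 0, 0.050], [0.2, 0.0072, -0.0052, 0, 0, 0, 0.075], [0.2, 0.0097, -0.0068, 0, 0, 0, 0.100], [0.2, 0.0122, -0.0084, 0, 0, 0, 0.125], [0.2, 0.0147, -0.0098, 0, 0, 0, 0.150], [0.2, 0.0173, -0.0113, 0, 0, 0, 0.175], [0.2, 0.0199, -0.0126, 0, 0, 0, 0.200],
```

Emit:
{"name": "jog_arm", "arguments": {
  "motion": [
    [0.2,0.0004,-0.0011,0,0,0,0.01],
    [0.2,0.0011,-0.0034,0,0,0,0.03],
    [0.2,0.0021,-0.0061,0,0,0,0.055],
    [0.2,0.0032,-0.0089,0,0,0,0.08],
    [0.2,0.0046,-0.0122,0,0,0,0.11],
    [0.2,0.0061,-0.0154,0,0,0,0.14],
    [0.2,0.0077,-0.0186,0,0,0,0.17],
    [0.2,0.0093,-0.0217,0,0,0,0.2]
  ]
}}

```text
t: 6.4
eef_pos: [484.1, -37.1, 73.5]
tcp_rot: [179.9, 0.1, -150.1]
wrist_force: [5.3, 2.2, -9.3]
grip_width: 24.7
gripper_force: 59.3
```

Emit:
{"name": "jog_arm", "arguments": {
  "motion": [
    [0.2,0.0015,-0.0026,0,0,0,0.025],
    [0.2,0.003,-0.0051,0,0,0,0.05],
    [0.2,0.0046,-0.0076,0,0,0,0.075],
    [0.2,0.0062,-0.01,0,0,0,0.1],
    [0.2,0.008,-0.0124,0,0,0,0.125],
    [0.2,0.0097,-0.0148,0,0,0,0.15],
    [0.2,0.0116,-0.0171,0,0,0,0.175],
    [0.2,0.0135,-0.0194,0,0,0,0.2]
  ]
}}

```text
t: 7.2
eef_pos: [497.6, -56.3, 73.3]
tcp_rot: [179.9, 0.1, -138.7]
wrist_force: [4.6, 4.1, -9.8]
grip_width: 24.5
gripper_force: 59.3
```

Emit:
{"name": "jog_arm", "arguments": {
  "motion": [
    [0.2,0.0019,-0.0022,0,0,0,0.025],
    [0.2,0.0039,-0.0044,0,0,0,0.05],
    [0.2,0.006,-0.0065,0,0,0,0.075],
    [0.2,0.0081,-0.0086,0,0,0,0.1],
    [0.2,0.0103,-0.0106,0,0,0,0.125],
    [0.2,0.0125,-0.0126,0,0,0,0.15],
    [0.2,0.0147,-0.0145,0,0,0,0.175],
    [0.2,0.017,-0.0163,0,0,0,0.2]
  ]
}}

```text
t: 8.0
eef_pos: [514.4, -72.4, 73.1]
tcp_rot: [179.9, 0.1, -127.2]
wrist_force: [4.0, 4.5, -9.6]
grip_width: 24.5
gripper_force: 59.3
```

```bash
python3 - <<'E'
from m import *
f=grab_frame("wrist");f=grab_frame("wrist");cv2.imwrite("pics/w3.png",f["pixels"])
s=readout.read_state();print(s["t"],s["eef_pos"],s["tcp_rot"],s["wrist_force"],s["grip_width"],s["gripper_force"])
h,st,d=hole(f,proj(f,(544,-91,24)),60);print("hole",h,st,d,at_z(f,h,24),proj(f,(544,-91,24)))
E
python3 -c "
from arc import *
arc(.6,[.62,.64,.66,.68,.7,.72,.74,.76])"
```

```text
8.1 [514.7 -72.6  73.2] [ 179.9    0.1 -127.3] [ 5.   3.3 -9.4] 24.475633613328075 59.34293746948242
hole [223.3 243.8] [216 236  16  20 165] 1.0154227710888653 [543.9 -91.6  24. ] [223.8 244.7]
[0.2, 0.0019, -0.0014, 0, 0, 0, 0.020], [0.2, 0.0038, -0.0028, 0, 0, 0, 0.040], [0.2, 0.0057, -0.0042, 0, 0, 0, 0.060], [0.2, 0.0077, -0.0055, 0, 0, 0, 0.080], [0.2, 0.0097, -0.0068, 0, 0, 0, 0.100], [0.2, 0.0117, -0.0081, 0, 0, 0, 0.120], [0.2, 0.0137, -0.0093, 0, 0, 0, 0.140], [0.2, 0.0158, -0.0104, 0, 0, 0, 0.160],
```

View pics/w3.png

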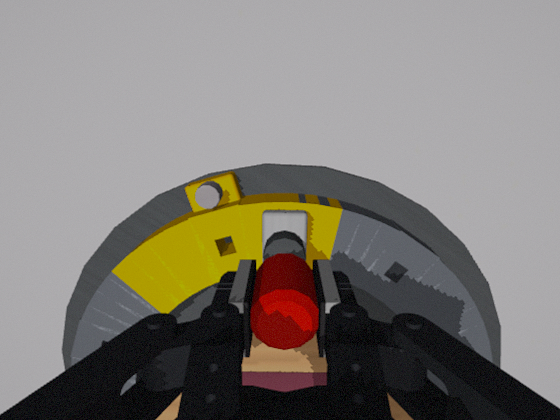

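The wrist view shows the knob gripped centrally at (285,300). The hole is at (224,244), about 0.29 rad ahead and well inside the yellow sector, and the lug is at (210,193).

Emit:
{"name": "jog_arm", "arguments": {
  "motion": [
    [0.2,0.0019,-0.0014,0,0,0,0.02],
    [0.2,0.0038,-0.0028,0,0,0,0.04],
    [0.2,0.0057,-0.0042,0,0,0,0.06],
    [0.2,0.0077,-0.0055,0,0,0,0.08],
    [0.2,0.0097,-0.0068,0,0,0,0.1],
    [0.2,0.0117,-0.0081,0,0,0,0.12],
    [0.2,0.0137,-0.0093,0,0,0,0.14],
    [0.2,0.0158,-0.0104,0,0,0,0.16]
  ]
}}

```text
t: 8.9
eef_pos: [529.9, -82.7, 72.9]
tcp_rot: [179.9, 0.1, -118.1]
wrist_force: [4.9, 4.1, -9.2]
grip_width: 24.6
gripper_force: 59.4
```

```bash
python3 - <<'E'
from m import *
f=grab_frame("wrist");f=grab_frame("wrist")
s=readout.read_state();print(s["t"],s["eef_pos"],s["tcp_rot"],s["wrist_force"])
h,st,d=hole(f,proj(f,(544,-91,24)),60);H=at_z(f,h,24);print("hole",h,st,d,H)
P=np.array([587.3,19.7]);e=s["eef_pos"][:2]
a=lambda p:np.arctan2(*(p-P)[::-1])
print("turn",a(e)-a(np.array([474.8,-15.9])),"to go",a(H[:2])-a(e),np.hypot(*(e-P)),np.hypot(*(H[:2]-P)))
cv2.imwrite("pics/w4.png",cv2.resize(f["pixels"][170:380,140:420],None,fx=2,fy=2,interpolation=2))
E
python3 -c "
from arc import *
arc(.76,[.78,.80,.82,.84,.85,.86,.86,.86])"
```

```text
9.0 [530.2 -82.9  73. ] [ 179.9    0.1 -118.1] [ 4.8  3.  -9.6]
hole [253.3 237. ] [248 231  14  17 122] 2.3091266938949726 [544.3 -92.3  24. ]
turn 0.7564138463796133 to go 0.1415738772645796 117.39109815343778 119.98248707370567
[0.2, 0.0021, -0.0011, 0, 0, 0, 0.020], [0.2, 0.0042, -0.0022, 0, 0, 0, 0.040], [0.2, 0.0063, -0.0032, 0, 0, 0, 0.060], [0.2, 0.0085, -0.0042, 0, 0, 0, 0.080], [0.2, 0.0095, -0.0047, 0, 0, 0, 0.090], [0.2, 0.0106, -0.0052, 0, 0, 0, 0.100], [0.2, 0.0106, -0.0052, 0, 0, 0, 0.100], [0.2, 0.0106, -0.0052, 0, 0, 0, 0.100],
```

View pics/w4.png

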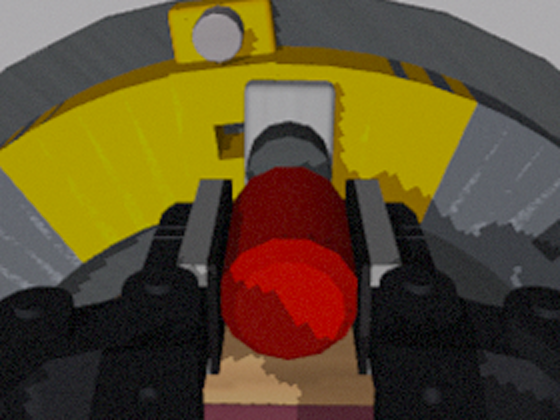

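The crop shows the arm's white plate starting to cover the hole. The hole's far edge is still visible at crop x of about 215, rows 123–160 (about (247.5, 240) in the full picture), so it lies just ahead as expected.

Emit:
{"name": "jog_arm", "arguments": {
  "motion": [
    [0.2,0.0021,-0.0011,0,0,0,0.02],
    [0.2,0.0042,-0.0022,0,0,0,0.04],
    [0.2,0.0063,-0.0032,0,0,0,0.06],
    [0.2,0.0085,-0.0042,0,0,0,0.08],
    [0.2,0.0095,-0.0047,0,0,0,0.09],
    [0.2,0.0106,-0.0052,0,0,0,0.1],
    [0.2,0.0106,-0.0052,0,0,0,0.1],
    [0.2,0.0106,-0.0052,0,0,0,0.1]
  ]
}}

```text
t: 9.8
eef_pos: [540.5, -88.0, 72.9]
tcp_rot: [179.9, 0.1, -112.4]
wrist_force: [3.2, 3.9, -9.2]
grip_width: 24.2
gripper_force: 59.4
```

```bash
python3 - <<'E'
from m import *
f=grab_frame("wrist")
s=readout.read_state();print(s["t"],s["eef_pos"],s["tcp_rot"],s["wrist_force"])
P=np.array([587.3,19.7]);e=s["eef_pos"][:2]
a=lambda p:np.arctan2(*(p-P)[::-1])
a0=a(np.array([474.8,-15.9]))
print("turn",a(e)-a0,np.hypot(*(e-P)))
for g in(.87,.89,.91):
  A=a0+g; print(g,[proj(f,(P[0]+118*np.cos(A+d/118),P[1]+118*np.sin(A+d/118),24)) for d in(-5,0,5)])
cv2.imwrite("pics/w5.png",cv2.resize(f["pixels"][200:275,220:320],None,fx=6,fy=6,interpolation=2))
E
```

```text
9.85 [540.5 -88.   72.9] [ 179.9    0.1 -112.4] [ 3.4  2.8 -8.7]
turn 0.8541284462704806 117.39060759468103
0.87 [array([288. , 238.8]), array([279.3, 238.7]), array([270.6, 238.8])]
0.89 [array([283.9, 238.7]), array([275.2, 238.7]), array([266.5, 239. ])]
0.91 [array([279.8, 238.7]), array([271.1, 238.8]), array([262.4, 239.3])]
```

View pics/w5.png

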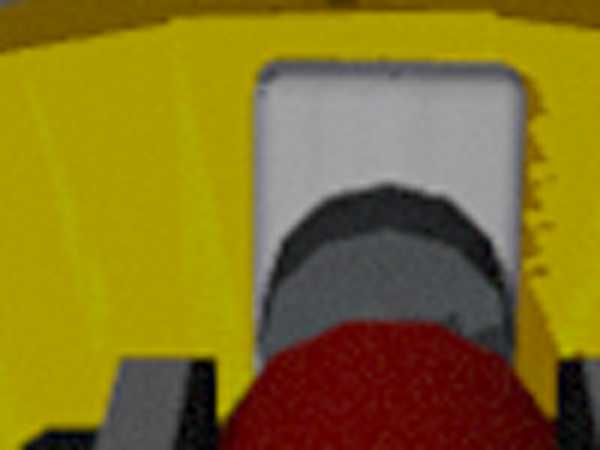

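The crop shows the arm plate's left edge at x of about 255 (full-picture column 262.5) fully hiding the hole. That puts the hole below 0.91 rad, which fits my estimate of about 0.89. We are about 4 mm short, so I lower slightly and loosen the fingers so the pin can ride.

Emit:
{"name": "jog_arm", "arguments": {
  "motion": [
    [0.2,0,0,-0.0005,0,0,0],
    [0.2,0,0,-0.0015,0,0,0],
    [0.2,0,0,-0.002,0,0,0],
    [0.3,0,0,-0.002,0,0,0],
    [0.34,0,0,-0.002,0,0,0],
    [0.36,0,0,-0.002,0,0,0],
    [0.36,0,0,-0.002,0,0,0],
    [0.36,0,0,-0.002,0,0,0]
  ]
}}

```text
t: 10.65
eef_pos: [540.8, -89.3, 72.2]
tcp_rot: [-180.0, -0.0, -112.3]
wrist_force: [-0.1, -0.5, -0.2]
grip_width: 30.9
gripper_force: 0.0
```

```bash
cat > k.py <<'E'
from m import *
def knob(save=None):
    f=grab_frame("wrist");s=readout.read_state()
    print(s["t"],s["eef_pos"],"F",s["wrist_force"],s["grip_width"],s["gripper_force"])
    e=s["eef_pos"]
    k,ks=red_c(f["pixels"],proj(f,(e[0],e[1],100)),60);print("knob",k,ks)
    for z in(92,104): print("top circle centre @",z,proj(f,(e[0],e[1],z)), "near rim", proj(f,(e[0]+13*np.cos(1.2),e[1]+13*np.sin(1.2),z)))
    g=grab_frame("scene")
    try: print("scene knob",red_c(g["pixels"],proj(g,(e[0],e[1],90)),25))
    except ValueError: print("scene: none")
    print([proj(g,(e[0],e[1],z)) for z in(92,104)])
    if save: cv2.imwrite(save,f["pixels"])
if __name__=="__main__": knob()
E
python3 k.py
```

```text
10.7 [540.8 -89.2  72.1] F [-1.1  0.5 -0.8] 30.652193228106615 0.0
knob [284.4 306.5] [ 253  254   68   95 4347]
top circle centre @ 92 [282.1 305.8] near rim [282.8 334.1]
top circle centre @ 104 [282.  324.3] near rim [282.7 354.4]
scene knob (array([249.6, 182.9]), array([246, 181,   8,   6,  27], dtype=int32))
[array([248.8, 184.7]), array([248.5, 180.4])]
```

```bash
python3 -c "
from arc import *
arc(.86,[.862,.866,.87,.874,.878,.882,.886,.89]);arc(.89,[.891,.892,.893,.894,.896,.897,.898,.9]);arc(.9,[.91]);arc(.91,[.92]);arc(.92,[.93])"
```

```text
[0.2, 0.0002, -0.0001, 0, 0, 0, 0.002], [0.2, 0.0007, -0.0003, 0, 0, 0, 0.006], [0.2, 0.0011, -0.0005, 0, 0, 0, 0.010], [0.2, 0.0015, -0.0006, 0, 0, 0, 0.014], [0.2, 0.0020, -0.0008, 0, 0, 0, 0.018], [0.2, 0.0024, -0.0010, 0, 0, 0, 0.022], [0.2, 0.0028, -0.0012, 0, 0, 0, 0.026], [0.2, 0.0033, -0.0013, 0, 0, 0, 0.030], 
[0.2, 0.0001, -0.0000, 0, 0, 0, 0.001], [0.2, 0.0002, -0.0001, 0, 0, 0, 0.002], [0.2, 0.0003, -0.0001, 0, 0, 0, 0.003], [0.2, 0.0004, -0.0002, 0, 0, 0, 0.004], [0.2, 0.0007, -0.0003, 0, 0, 0, 0.006], [0.2, 0.0008, -0.0003, 0, 0, 0, 0.007], [0.2, 0.0009, -0.0003, 0, 0, 0, 0.008], [0.2, 0.0011, -0.0004, 0, 0, 0, 0.010], 
[0.2, 0.0011, -0.0004, 0, 0, 0, 0.010], 
[0.2, 0.0011, -0.0004, 0, 0, 0, 0.010], 
[0.2, 0.0011, -0.0004, 0, 0, 0, 0.010],
```

Emit:
{"name": "jog_arm", "arguments": {
  "motion": [
    [0.36,0.0002,-0.0001,-0.001,0,0,0.002],
    [0.36,0.0007,-0.0003,-0.002,0,0,0.006],
    [0.36,0.0011,-0.0005,-0.003,0,0,0.01],
    [0.36,0.0015,-0.0006,-0.004,0,0,0.014],
    [0.36,0.002,-0.0008,-0.005,0,0,0.018],
    [0.36,0.0024,-0.001,-0.006,0,0,0.022],
    [0.36,0.0028,-0.0012,-0.006,0,0,0.026],
    [0.36,0.0033,-0.0013,-0.006,0,0,0.03]
  ]
}}

```text
t: 11.55
eef_pos: [543.9, -90.3, 65.4]
tcp_rot: [180.0, -0.0, -110.6]
wrist_force: [-0.6, 0.8, -0.4]
grip_width: 30.5
gripper_force: 0.0
```

```bash
python3 k.py
```

```text
11.6 [544.5 -90.4  65.7] F [ 0.  -0.8  1. ] 30.527210721281435 0.0
knob [288.6 314.2] [ 256  259   71   99 4714]
top circle centre @ 92 [280.3 316. ] near rim [280.  345.3]
top circle centre @ 104 [280.  336.3] near rim [279.7 367.6]
scene knob (array([248.4, 187.2]), array([244, 185,   9,   6,  37], dtype=int32))
[array([247.1, 185. ]), array([246.9, 180.7])]
```

Emit:
{"name": "jog_arm", "arguments": {
  "motion": [
    [0.36,0.0001,0,0,0,0,0.001],
    [0.36,0.0002,-0.0001,0,0,0,0.002],
    [0.36,0.0003,-0.0001,0,0,0,0.003],
    [0.36,0.0004,-0.0002,0,0,0,0.004],
    [0.36,0.0007,-0.0003,0,0,0,0.006],
    [0.36,0.0008,-0.0003,0,0,0,0.007],
    [0.36,0.0009,-0.0003,0,0,0,0.008],
    [0.36,0.0011,-0.0004,0,0,0,0.01]
  ]
}}

```text
t: 12.45
eef_pos: [545.2, -90.7, 65.8]
tcp_rot: [180.0, -0.0, -110.0]
wrist_force: [-0.9, -0.2, 0.1]
grip_width: 30.9
gripper_force: 0.0
```

```bash
sed -i 's/knob()$/knob("pics\/w6.png")/' k.py; python3 k.py
```

```text
12.5 [545.3 -90.8  65.8] F [-1.2 -0.9  0.3] 31.014861161697148 0.0
knob [287.3 299.5] [ 256  249   67   91 4064]
top circle centre @ 92 [281.7 315.1] near rim [281.1 344.3]
top circle centre @ 104 [281.6 335.3] near rim [280.8 366.6]
scene knob (array([248.2, 187.2]), array([244, 185,   9,   6,  36], dtype=int32))
[array([246.8, 185. ]), array([246.5, 180.8])]
```

View pics/w6.png

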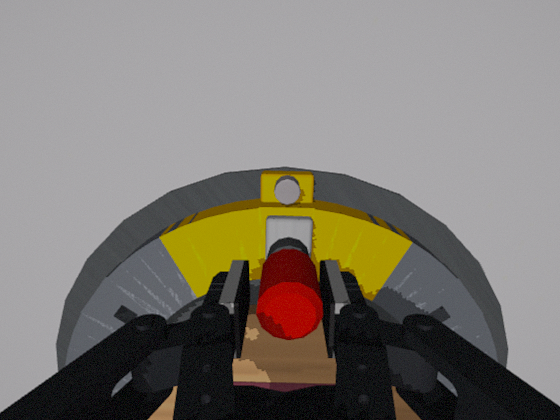

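The wrist view shows the knob level with the lug at (287,190). Its rim is down at row 340, against about 339 expected for fully home, so the pin has snapped in. I ease the trailing finger off, open, and check before leaving.

Emit:
{"name": "jog_arm", "arguments": {
  "motion": [
    [0.36,-0.0005,0.0002,0,0,0,0],
    [0.36,-0.001,0.0004,0,0,0,0],
    [0.36,-0.0015,0.0006,0,0,0,0],
    [0.4,-0.0015,0.0006,0,0,0,0],
    [0.5,-0.0015,0.0006,0,0,0,0],
    [0.6,-0.0015,0.0006,0,0,0,0],
    [0.7,-0.0015,0.0006,0,0,0,0],
    [0.8,-0.0015,0.0006,0,0,0,0]
  ]
}}

```text
t: 13.35
eef_pos: [543.7, -90.1, 65.8]
tcp_rot: [180.0, -0.0, -110.1]
wrist_force: [-0.3, 0.4, 0.7]
grip_width: 68.2
gripper_force: 0.0
```

Emit:
{"name": "jog_arm", "arguments": {
  "motion": [
    [0.9,0,0,0,0,0,0],
    [0.9,0,0,0.01,0,0,0],
    [0.9,0,0,0.025,0,0,0],
    [0.9,0,0,0.045,0,0,0],
    [0.9,0,0,0.07,0,0,0],
    [0.9,0,0,0.095,0,0,0],
    [0.9,0,0,0.115,0,0,0],
    [0.9,0,0,0.12,0,0,0]
  ]
}}

```text
t: 14.15
eef_pos: [545.1, -90.3, 189.3]
tcp_rot: [-179.7, 0.1, -110.0]
wrist_force: [-0.0, -0.6, 0.1]
grip_width: 76.6
gripper_force: 0.0
```

Emit:
{"name": "jog_arm", "arguments": {
  "motion": [
    [0.9,-0.01,0.01,0.01,0,0,0],
    [0.9,-0.03,0.03,0.03,0,0,0],
    [0.9,-0.06,0.06,0.05,0,0,0],
    [0.9,-0.09,0.1,0.06,0,0,0],
    [0.9,-0.12,0.14,0.07,0,0,0],
    [0.9,-0.14,0.17,0.07,0,0,0],
    [0.9,-0.15,0.19,0.07,0,0,0],
    [0.9,-0.155,0.195,0.07,0,0,0]
  ]
}}

```text
t: 14.95
eef_pos: [387.0, 106.3, 255.7]
tcp_rot: [180.0, 0.0, -109.9]
wrist_force: [-0.5, -0.1, -0.6]
grip_width: 76.9
gripper_force: 0.0
```

```bash
python3 - <<'E'
from m import *
T=grab_frame("top");S=grab_frame("scene");T=grab_frame("top")
s=readout.read_state();print(s["t"],s["eef_pos"],s["wrist_force"])
hp=proj(T,(544,-90.8,88));print("expected home top/scene",hp,proj(S,(544,-90.8,85)),"up",proj(S,(544,-90.8,97)))
cs,ss=red_c(S["pixels"],proj(S,(544,-90.8,85)),15);print("scene",cs,ss)
try:
  ct,st=red_c(T["pixels"],hp,15);print("top",ct,st,"tri",tri([ray(T,ct),ray(S,cs)]))
except ValueError: print("top hidden")
cv2.imwrite("pics/s7.png",cv2.resize(S["pixels"][120:330,180:460],None,fx=2,fy=2,interpolation=2))
E
```

```text
15.1 [388.3 104.6 255.6] [-0.2  0.7 -0.2]
expected home top/scene [319. 188.] [247.4 187.3] up [247.1 183.1]
scene [247.7 187.5] [244 185   8   6  40]
top [318.4 188.3] [314 183  10  11  85] tri [543.8 -89.9  84.9]
```

View pics/s7.png

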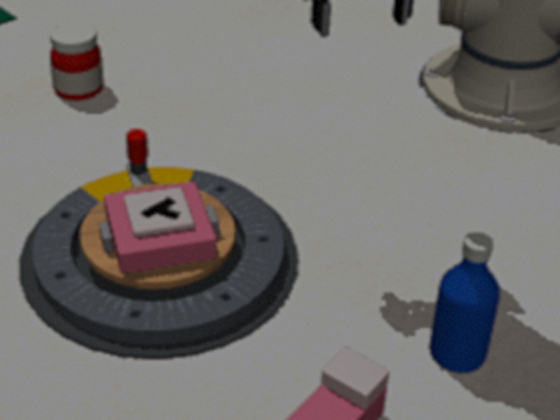

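The scene crop shows the knob at (137,147), centred in the yellow sector, with the bottle, jar and offcut in place. The triangulated knob height is 84.9 mm, exactly the home value at the start, so the pin is fully home and the gripper is clear.

```bash
python3 -c "
from plant import bot
print(bot.finish_job())"
```

```text
the job is handed in; nothing more can be done
None
```

The turntable is swung counter-clockwise to the yellow sector's hole, about 0.89 rad by my measurement. The camera check shows the pin fully home; the gripper has let go, the bottle, jar and offcut were not touched, and the job is handed in.

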